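Hang two rinsed bottles on the draining rack

ROBOT

A 6-joint arm with a two-finger parallel gripper is mounted at the origin on a cart in front of the work surface, level with it; the furniture and walls round the work are solid. World frame = base frame: x ahead of the robot, y to its left, z up, the work surface at z = 0. Lengths are in m, angles in degrees, forces in N, time in s.
With the tool pointing down it reaches from about 0.375 to 0.9 m from the base axis. Payload 3.1 kg.
Tool frame: the origin (TCP) lies midway between the tips of the shut fingers; the grasp point (between the pads) lies 19 mm behind it; z points along the fingers, y is the line along which they close (so a half turn about z gives the same grasp; the last joint's range is limited). The gripper opens to 87 mm and grips with 3 to 60 N. Pads are 19 mm wide; open, the fingers measure 117 mm over their backs; the gripper's body (75 mm by 190 mm) begins 51 mm behind the grasp point.
Start: joints at [53.772, 30.224, 82.088, -0, 67.689, -10.227], TCP at [0.274, 0.562, 0.223] pointing down, gripper open.
Joint ranges: [-176.69, 176.69], [-43.24, 126.21], [12.49, 139.97], [-82, 262], [0, 151.66], [-163.58, 163.58]. Speed limits (degrees/s): [159.86, 159.86, 180, 180, 180, 180].

INTERFACE

Orientations are given as a 3x3 rotation matrix whose columns are the frame's x, y, z axes.
In Python, from rig import read_state, optics, bot gives the robot as it stands. The module is installed in compiled form; this text tells all that it offers.
- The arm moves only by the tool send_rows, never from a script. Its argument "commands" is a list of rows, each a list of 7 numbers: the turn, a rotation vector about the tool's x, y, z in units of 5 degrees (1.0 is 5 degrees), then the shift along the tool's x, y, z in units of 30 mm (1.0 is 30 mm), then the opening, from 0 (shut) to 1 (fully open). In form: [[rx, ry, rz, tx, ty, tz, gripper], ...]. A call has 1 to 20 rows; each row is the pose to reach, as a shift and turn from the pose commanded when the call began, along the tool's axes at that moment; what a row does not reach only later rows make up. A row lasts 1/12 s, in which the tool goes at most 41.7 mm and 7.16 degrees, less where a joint would pass 70% of its speed; a pose out of reach is approached as far as the arm can. A call with a gripper value outside its range is refused whole. The fingers move at their own pace and stop on an object; the grip force is fixed at half the most. Time passes only in rows, so rows that repeat a pose let the fingers close. It gives the time, the measured TCP pose, the force, the opening and the grip force at its end, in the units of the state.
- read_state(): the state, without advancing time (a new reading comes with each control period).
- optics.capture(name): name is "scene" or "side" or "wrist"; returns a dict with "image" (384x512x3 uint8, blue, green, red), "intrinsics" (3x3 intrinsics, pixels), "extrinsics" (4x4, takes a point from world to camera coordinates); the wrist camera has in their place "T_tool_cam" (4x4, takes a point from camera to tool coordinates, whose origin is the TCP and whose axes are the flange's). Camera axes: x right, y down, z forward; pixel columns grow to the right and rows downward; lengths in m; the calibration is good to about 2 mm. The wrist camera is an equidistant fisheye: a pixel r from the principal point sees the ray r / f radians off the axis. A picture is of the moment at which its call begins: read the wrist's pose just before it. There is no depth.
- bot.hand_in(): hands the job in; it is judged then, once.
The state is a dict: "time_s": time; "joint_positions": joint angles; "qvel": joint speeds; "tau": joint torques, N m; "position": TCP position; "tcp_rot": TCP orientation; "force": force on the tool from outside, world axes, zero at the start; "moment": the same for the moment, N m; "opening": opening from 0.0 (shut) to 1.0 (fully open); "grasp_force": force on a finger pad.
Only numpy, scipy, OpenCV 4.12 (cv2) and the standard library are available. Lean on these libraries where they do the work, as an engineer would, in place of code of your own. Each camera call takes 0.05 s, during which the arm holds its last target. There are 200 camera calls.

TASK

The two rinsed bottles have to drain dry. Turn each one upside down and lower it gently over the peg of the draining rack that fits its neck, the wide-necked bottle on the thick peg and the narrow-necked one on the thin peg, until its mouth sits home on the collar at the foot of the peg; do not let a bottle drop down the peg, and leave the other things on the bench where they are.

Things in the scene. Friction and masses are not known exactly. Their poses are not given: they have to be found in the camera images.
- large_bottle: Larger of two empty, hollow white plastic bottles, square body and round open neck, lying on a flat side. Body 58 x 58 mm, 84 long; 14 mm shoulder; neck 40 long. 138 mm long in all, about 0.11 kg. Origin on the axis at mid-body (42 mm from the bottom, 96 from the mouth, 29 above the bench when lying); x runs along the bottle to the mouth, y and z are square to the flats
- large_bottle_mouth (a point): Centre of the large bottle's open mouth, in the plane of the rim. Wide threaded neck: bore 30 mm, outside 36 mm, 42 mm over a bead next to the shoulder
- small_bottle: The smaller white bottle, same shape. Square body 46 x 46 mm, 72 long; 12 mm shoulder; neck 36 long. 120 mm long in all, about 0.07 kg. Origin on the axis at mid-body (36 mm from the bottom, 84 from the mouth, 23 above the bench when lying); x runs along the bottle to the mouth, y and z are square to the flats
- small_bottle_mouth (a point): Centre of the small bottle's open mouth, in the plane of the rim. Narrow threaded neck: bore 20 mm, outside 26 mm, 32 mm over a bead next to the shoulder
- rack: Fixed draining rack of bare sheet metal: wedge 260 mm wide along its y, deck sloping 30 degrees from 88 mm high at the back (x = -56 mm) to 22 mm at the front (x = +57), then a 31 mm drip gutter with a 21 mm high lip. Two grey pegs stand square to the deck, 140 mm apart, leaning 30 degrees from vertical towards the rack's +x. Origin on the bench under the wedge's middle; z up
- thick_peg: Thick drying peg, 24 mm diameter, 80 mm long, last 26 mm tapering to a blunt nose, on a round collar 46 mm wide, 11 mm high; at y = +70 mm of the rack. Origin at the foot of the peg, the centre of the collar's top face, on which a bottle's rim rests; z runs along the peg to its tip
- thin_peg: Thin drying peg, 14 mm diameter, 72 mm long, last 26 mm tapering to a blunt nose, on a round collar 34 mm wide, 11 mm high; at y = -70 mm of the rack. Origin at the foot of the peg, the centre of the collar's top face, on which a bottle's rim rests; z runs along the peg to its tip
- flux_pot: Bystander: round flux tin with a yellow lid, 41 mm diameter, 22 mm high; origin under its centre
- side_cutters: Bystander: side cutters with red handles, 134 mm long, 58 mm wide, 20 mm high, lying flat; origin under its centre
- large_cap: Bystander: black ribbed screw cap of the large bottle, 42 mm diameter, 19 mm high; origin under its centre
- small_cap: Bystander: black ribbed screw cap of the small bottle, 32 mm diameter, 17 mm high; origin under its centre

How it is judged (in metres and radians):
At the end, for the whole second after the job is handed in: Large bottle mouth down on the thick peg, small one on the thin peg: mouth centre within 10 mm of the centre of the collar's top, axis within 0.26 rad of the peg's (the neck's play allows about 0.16), both at rest (distance between large_bottle_mouth and thick_peg below 0.01 m and angle between the x axis of large_bottle and the z axis of thick_peg, either way round below 0.26 rad and z of large_bottle in the frame of thick_peg above 0.06 m and distance between small_bottle_mouth and thin_peg below 0.01 m and angle between the x axis of small_bottle and the z axis of thin_peg, either way round below 0.26 rad and z of small_bottle in the frame of thin_peg above 0.06 m and linear speed of each of large_bottle, small_bottle below 0.02 m/s); the robot touches nothing.
It fails at once if the large bottle is let drop down the thick peg (faster than 0.45 m/s while its neck is on the peg) (distance between large_bottle_mouth and thick_peg below 0.06 m and linear speed of large_bottle above 0.45 m/s).
It fails at once if the small bottle is let drop down the thin peg (faster than 0.45 m/s while its neck is on the peg) (distance between small_bottle_mouth and thin_peg below 0.06 m and linear speed of small_bottle above 0.45 m/s).
It fails at once if a bystander (flux tin, side cutters, a cap) is moved by more than 30 mm (distance of any of flux_pot, side_cutters, large_cap, small_cap from where it was at the start of the episode above 0.03 m).
It also fails if it takes over 64 s, if anything falls off the work surface, if the arm or the gripper's body presses on something with over 40 N, if the wrist force passes 120 N, or if a joint passes its speed limit or range.

## Working session

There is one attempt and no reset: what is moved stays moved. The work goes in short steps, Python scripts to look and compute and a tool call to move; the robot and the scene stay as the last step left them, time stands still between calls to the robot, and variables do not carry over. Pictures are saved under pics/ and viewed, at most 15 in all, crops included, and the job is handed in when it is done.

Besides the shell and the picture viewer there is one more tool, called after "Request:" by a JSON object that holds its "api" and its "payload", one argument or row to a line. send_rows: Moves the arm, as the interface text tells. Its arguments: {"type":"object","properties":{"commands":{"type":"array","items":{"type":"array","items":{"type":"number"}}}},"required":["commands"]}

```bash
mkdir -p pics
python3 - <<'E'
from rig import read_state, optics
import cv2,numpy as np
print(read_state())
for n in ["scene","side"]:
    d=optics.capture(n); cv2.imwrite(f"pics/{n}0.png",d["image"]); np.savez(f"{n}0.npz",**d)
    print(n,d["intrinsics"],d["extrinsics"])
d=optics.capture("wrist");cv2.imwrite("pics/wrist0.png",d["image"]);np.savez("wrist0.npz",**d);print(d["T_tool_cam"],d["intrinsics"])
E
```

```text
{'time_s': 0.0, 'joint_positions': array([ 5.37721506e+01,  3.02791851e+01,  8.21570253e+01, -2.10317335e-03,
        6.76888967e+01, -1.02279765e+01]), 'qvel': array([-0.1014475 ,  0.02678015,  0.06360561, -0.03395948, -0.09389649,
       -0.04041202]), 'tau': array([ 2.18459070e-03, -4.40043032e+01, -1.76595122e+01,  6.34928816e-02,
        5.80347993e-02, -1.61992707e-04]), 'position': array([0.27352606, 0.56114547, 0.22156574]), 'tcp_rot': array([[-8.98800920e-01,  4.38355233e-01, -1.26306675e-03],
       [ 4.38356910e-01,  8.98799225e-01, -1.78146385e-03],
       [ 3.54329410e-04, -2.15485538e-03, -9.99997616e-01]]), 'force': array([ 0.14385022,  0.20390171, -0.51988698]), 'moment': array([ 0.01674892,  0.03912823, -0.0078603 ]), 'grasp_force': 0.0, 'opening': 0.9982597070141157}
scene [[379.27644598   0.         259.80668281]
 [  0.         379.27644598 191.99759064]
 [  0.           0.           1.        ]] [[ 0.47710326 -0.8785825   0.02157018 -0.37362964]
 [-0.45344043 -0.26711146 -0.85031949  0.2666688 ]
 [ 0.75283747  0.39590941 -0.52582458  0.89084755]
 [ 0.          0.          0.          1.        ]]
side [[466.4165215    0.         258.87187724]
 [  0.         466.4165215  187.17627173]
 [  0.           0.           1.        ]] [[ 0.97330958 -0.22948478 -0.00227831 -0.56433357]
 [-0.12518016 -0.5225514  -0.84336823  0.07719328]
 [ 0.19234963  0.82114358 -0.53733123  1.34397421]
 [ 0.          0.          0.          1.        ]]
[[ 7.52811504e-04 -9.52772269e-01 -3.03684766e-01  8.40193253e-02]
 [ 9.99998184e-01  1.85647429e-04  1.89647450e-03  3.92061277e-04]
 [-1.75053002e-03 -3.03685642e-01  9.52770679e-01 -1.62345758e-01]
 [ 0.00000000e+00  0.00000000e+00  0.00000000e+00  1.00000000e+00]] [[297.31863964   0.         251.38631902]
 [  0.         297.31863964 190.58289971]
 [  0.           0.           1.        ]]
```

View pics/scene0.png

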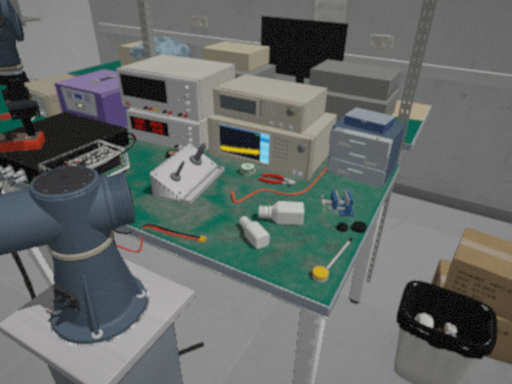

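View pics/side0.png

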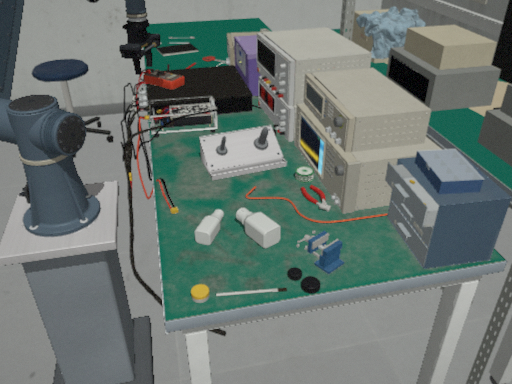

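Scene: rack at (187,172), large bottle (285,212), small bottle (255,233). Side: rack (240,150) with the thin peg at (222,146) and the thick one at (263,137); small bottle (209,227), large (260,228). Next I zoom both views in one picture.

Run:
```python
import cv2,numpy as np
a=cv2.imread("pics/side0.png")[115:255,190:300]; b=cv2.imread("pics/scene0.png")[135:255,145:315]
a=cv2.resize(a,None,fx=3.5,fy=3.5,interpolation=3)
b=cv2.resize(b,None,fx=2.4,fy=2.4,interpolation=3)
c=np.zeros((490,795,3),np.uint8);c[:a.shape[0],:385]=a[:,:385];c[:b.shape[0],387:387+b.shape[1]]=b
cv2.imwrite("pics/crop.png",c)
```

```text
(no output)
```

View pics/crop.png

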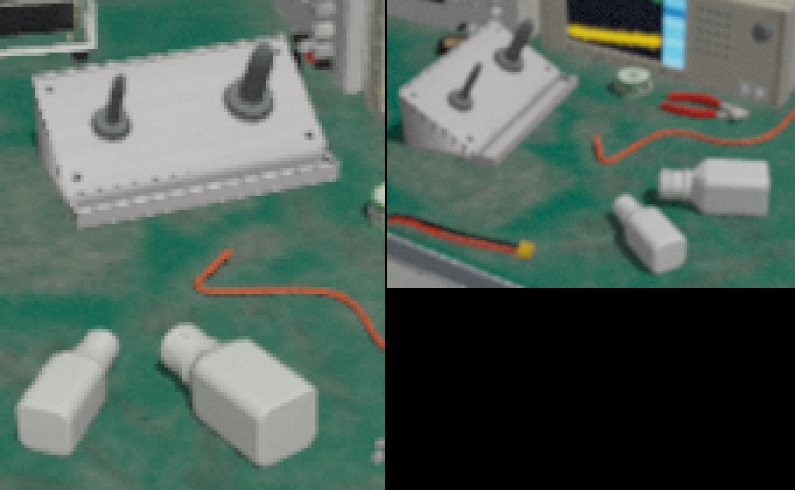

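View pics/wrist0.png

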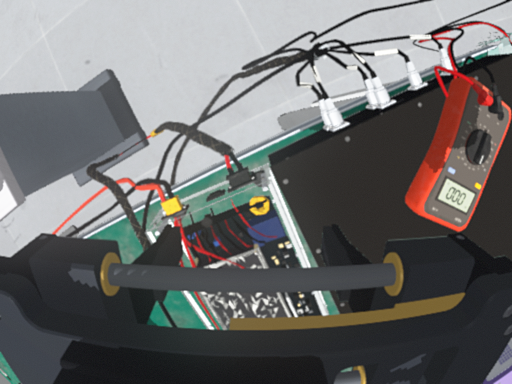

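The crop shows the pegs, collars and both necks clearly (necks pointing to the rack, lip towards the side camera). The wrist view doesn't show the work yet. I triangulate roughly.

```bash
cat > h.py <<'E'
import numpy as np,cv2
def load(n):
    d=np.load(n); return d["intrinsics"],d["extrinsics"]
KS,ES=load("side0.npz"); KC,EC=load("scene0.npz")
def ray(K,E,p):
    R,t=E[:3,:3],E[:3,3]; d=R.T@np.linalg.solve(K,[p[0],p[1],1]); return -R.T@t,d/np.linalg.norm(d)
def plane(K,E,p,z):
    o,d=ray(K,E,p); return o+d*(z-o[2])/d[2]
def meet(rays):
    A=sum(np.eye(3)-np.outer(d,d) for o,d in rays); b=sum((np.eye(3)-np.outer(d,d))@o for o,d in rays)
    x=np.linalg.solve(A,b); return x,[np.linalg.norm(np.cross(x-o,d)) for o,d in rays]
E
python3 - <<'E'
from h import *
s=lambda u,v:((u+.5)/3.5-.5+190,(v+.5)/3.5-.5+115)
c=lambda u,v:((u-387+.5)/2.4-.5+145,(v+.5)/2.4-.5+135)
np.set_printoptions(precision=4,suppress=True)
P={"thinc":(s(111,123),c(462,99)),"thint":(s(119,78),c(476,66)),"thickc":(s(249,98),c(513,58)),"thickt":(s(263,46),c(524,24)),
"lipL":(s(80,222),c(492,160)),"lipR":(s(338,178),c(577,85)),
"smouth":(s(103,340),c(622,204)),"lmouth":(s(178,344),c(665,184))}
for k,(a,b) in P.items(): print(k,*meet([ray(KS,ES,a),ray(KC,EC,b)]))
for k,p,z in [("small body bottom corners front",s(20,443),0),("",s(72,453),0),("top",s(20,405),.046),("",s(74,408),.046),("",s(104,357),.046),("",s(60,350),.046),
 ("large top",s(192,375),.058),("",s(256,406),.058),("",s(316,387),.058),("",s(250,342),.058),("bot",s(264,464),0),("",s(315,442),0)]:
    print(k,plane(KS,ES,p,z)[:2])
E
```

```text
thinc [0.4924 0.1696 0.0612] [np.float64(0.0008700087564855318), np.float64(0.000870008756485576)]
thint [0.4979 0.1429 0.1196] [np.float64(0.00010285135968001184), np.float64(0.00010285135967986617)]
thickc [0.6295 0.1816 0.0647] [np.float64(0.00023759221366008527), np.float64(0.00023759221366002447)]
thickt [0.6384 0.1636 0.1249] [np.float64(0.0018214638064498888), np.float64(0.0018214638064499434)]
lipL [0.4478 0.0868 0.0085] [np.float64(0.002191741928879002), np.float64(0.002191741928878811)]
lipR [0.701  0.1131 0.0036] [np.float64(0.0002194594846547478), np.float64(0.00021945948465464007)]
smouth [ 0.4345 -0.1289  0.0241] [np.float64(0.000799083694904039), np.float64(0.0007990836949038978)]
lmouth [ 0.4896 -0.1609  0.0332] [np.float64(0.000852417726803518), np.float64(0.0008524177268034881)]
small body bottom corners front [ 0.3565 -0.2122]
 [ 0.3932 -0.2332]
top [ 0.3584 -0.2255]
 [ 0.3966 -0.2383]
 [ 0.4282 -0.1806]
 [ 0.3966 -0.1637]
large top [ 0.4862 -0.2347]
 [ 0.5236 -0.2821]
 [ 0.5719 -0.2703]
 [ 0.5379 -0.2038]
bot [ 0.5306 -0.2791]
 [ 0.5745 -0.263 ]
```

Request:
{"api": "send_rows", "payload": {
  "commands": [
    [0,0,22,-8.9,-9.7,-1,1],
    [0,0,22,-8.9,-9.7,-1,1],
    [0,0,22,-8.9,-9.7,-1,1],
    [0,0,22,-8.9,-9.7,-1,1],
    [0,0,22,-8.9,-9.7,-1,1],
    [0,0,22,-8.9,-9.7,-1,1],
    [0,0,22,-8.9,-9.7,-1,1],
    [0,0,22,-8.9,-9.7,-1,1],
    [0,0,22,-8.9,-9.7,-1,1],
    [0,0,22,-8.9,-9.7,-1,1],
    [0,0,22,-8.9,-9.7,-1,1],
    [0,0,22,-8.9,-9.7,-1,1],
    [0,0,22,-8.9,-9.7,-1,1],
    [0,0,22,-8.9,-9.7,-1,1],
    [0,0,22,-8.9,-9.7,-1,1],
    [0,0,22,-8.9,-9.7,-1,1]
  ]
}}

```text
time_s: 1.48
position: [0.3862, 0.183, 0.2524]
tcp_rot: [[0.723, 0.691, -0.0], [0.691, -0.723, -0.0], [-0.0, -0.0, -1.0]]
force: [-0.3, -0.7, 0.3]
opening: 1.0
grasp_force: 0.0
```

```bash
cat >> h.py <<'E'
def units(R0,p0,R1,p1):
    from scipy.spatial.transform import Rotation as Ro
    return np.round(np.r_[np.degrees(Ro.from_matrix(R0.T@R1).as_rotvec())/5,R0.T@(p1-p0)/.03],2)
def down(a,z=0):
    a=np.radians(a); x=np.array([np.cos(a),np.sin(a),0]); zz=np.array([0,0,-1.]); return np.c_[x,np.cross(zz,x),zz]
E
python3 - <<'E'
from h import *
from rig import read_state
s=read_state(); print(s["time_s"],s["joint_positions"],s["position"],s["tcp_rot"],s["force"])
np.savez("s1.npz",q=s["joint_positions"],p=s["position"])
print(units(s["tcp_rot"],s["position"],down(-65),np.array([.47,-.2,.26])))
E
```

```text
1.4833 [1.03008700e+01 1.24136859e+01 1.06760672e+02 1.33037105e-03
 6.08471712e+01 5.66027043e+01] [0.38617444 0.18301051 0.25242425] [[ 7.22997024e-01  6.90851043e-01 -3.73319898e-04]
 [ 6.90851078e-01 -7.22997086e-01 -4.72393845e-05]
 [-3.02544576e-04 -2.23754520e-04 -9.99999929e-01]] [-0.31766908 -0.74545454  0.25871474]
[ 0.    0.   21.74 -6.8  11.16 -0.25]
```

Request:
{"api": "send_rows", "payload": {
  "commands": [
    [0,0,21.7,-6.8,11.2,-0.3,1],
    [0,0,21.7,-6.8,11.2,-0.3,1],
    [0,0,21.7,-6.8,11.2,-0.3,1],
    [0,0,21.7,-6.8,11.2,-0.3,1],
    [0,0,21.7,-6.8,11.2,-0.3,1],
    [0,0,21.7,-6.8,11.2,-0.3,1],
    [0,0,21.7,-6.8,11.2,-0.3,1],
    [0,0,21.7,-6.8,11.2,-0.3,1],
    [0,0,21.7,-6.8,11.2,-0.3,1],
    [0,0,21.7,-6.8,11.2,-0.3,1],
    [0,0,21.7,-6.8,11.2,-0.3,1],
    [0,0,21.7,-6.8,11.2,-0.3,1],
    [0,0,21.7,-6.8,11.2,-0.3,1],
    [0,0,21.7,-6.8,11.2,-0.3,1],
    [0,0,21.7,-6.8,11.2,-0.3,1],
    [0,0,21.7,-6.8,11.2,-0.3,1],
    [0,0,21.7,-6.8,11.2,-0.3,1]
  ]
}}

```text
time_s: 2.9
position: [0.4728, -0.2002, 0.2614]
tcp_rot: [[0.432, -0.902, -0.0], [-0.902, -0.432, 0.0], [-0.0, 0.0, -1.0]]
force: [0.3, -0.1, -0.1]
opening: 1.002
grasp_force: 0.0
```

```bash
cat >> h.py <<'E'
def wray(p,K,T,R,pos):
    d=np.array([(p[0]-K[0,2])/K[0,0],(p[1]-K[1,2])/K[1,1]]); r=np.hypot(*d)
    v=np.r_[d/r*np.sin(r),np.cos(r)]; return pos+R@T[:3,3],R@T[:3,:3]@v
E
python3 - <<'E'
from h import *
from rig import read_state,optics
s=read_state(); print(s["time_s"],s["joint_positions"],s["position"])
np.savez("s2.npz",q=s["joint_positions"],p=s["position"],R=s["tcp_rot"])
d=optics.capture("wrist");cv2.imwrite("pics/w1.png",d["image"])
np.savez("w1.npz",**d)
E
```

```text
2.9 [-3.54281413e+01  1.88752287e+01  9.51627308e+01 -9.85345880e-04
  6.59929528e+01  1.18947719e+02] [ 0.47283133 -0.20015674  0.26135798]
```

View pics/w1.png

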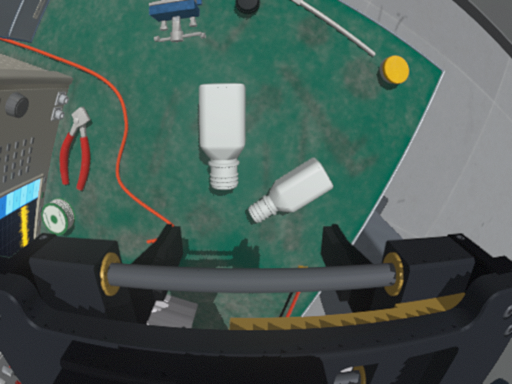

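Wrist view: large bottle body (200–246, 84–160) with mouth at (225,188); small bottle body (300,185) with mouth at (260,215), both well clear of fingers. Bystanders are well away. Now I measure from masks.

```bash
cat > m.py <<'E'
from h import *
np.set_printoptions(precision=4,suppress=True)
d=np.load("w1.npz");s=np.load("s2.npz");im=d["image"];hsv=cv2.cvtColor(im,cv2.COLOR_BGR2HSV)
m=((hsv[...,1]<45)&(hsv[...,2]>120)).astype(np.uint8); m[:70]=0;m[225:]=0;m[:,:180]=0;m[:,340:]=0
n,l,st,c=cv2.connectedComponentsWithStats(m)
for i in range(1,n):
    if st[i,4]<800: continue
    big=c[i][0]<250; za,L,Lm,W=(.029,.138,.096,.058) if big else (.023,.120,.084,.046)
    def proj(z,mm):
        v,u=np.nonzero(mm); out=[]
        for a in zip(u,v):
            o,r=wray(a,d["intrinsics"],d["T_tool_cam"],s["R"],s["p"]); out.append((o+r*(z-o[2])/r[2])[:2])
        return np.array(out)
    P=proj(za,l==i); mu=P.mean(0); ax=np.linalg.svd(P-mu,full_matrices=False)[2][0]
    if (ax@[0,1])<0: ax=-ax
    for k in range(4):  # refine axis by line of midpoints of neck slices
        nrm=np.array([-ax[1],ax[0]]); t=(P-mu)@ax; w=(P-mu)@nrm
        def mids(a,b):
            o=[]
            for q in np.arange(a,b,.003):
                k_=(t>=q)&(t<q+.003)
                if k_.sum()>2:o.append((q+.0015,(w[k_].max()+w[k_].min())/2,np.ptp(w[k_])))
            return np.array(o)
        tm=t.max(); N=mids(tm-.032,tm-.002); B=mids(t.min()+.008,tm-.06)
        if k==0: sl=(N[:,1].mean()-B[:,1].mean())/(N[:,0].mean()-B[:,0].mean()); ax=ax+sl*nrm; ax/=np.linalg.norm(ax)
    off=N[:,1].mean(); mouth=mu+ax*tm+nrm*off
    print("big" if big else "small",st[i],"ang",np.degrees(np.arctan2(ax[1],ax[0])),"mouth",mouth,"center",mouth-ax*Lm,"len",np.ptp(t),"bodyw",np.median(B[:,2]),"neckw",np.median(N[:,2]),"offs",off,B[:,1].mean(), "neck slope",np.polyfit(N[:,0],N[:,1],1)[0],"body slope",np.polyfit(B[:,0],B[:,1],1)[0])
    cs=cv2.findContours((l==i).astype(np.uint8),0,2)[0][0]
    T=proj(W,l==i); r=cv2.minAreaRect((T[((T-mu)@ax)<(tm-.055)]*1000).astype(np.float32)); print(" top rect",r)
E
python3 m.py
cat > fit.py <<'E'
# arm geometry from three states, spherical wrist model
import numpy as np
from scipy.optimize import least_squares
Q=[([53.772,30.279,82.157,-.002,67.689,-10.228],[.27353,.56115,.22157])]+[(np.load(f)["q"],np.load(f)["p"]) for f in("s1.npz","s2.npz")]
def res(v):
    o=[]
    for q,p in Q:
        a=np.radians(q); r=v[0]*np.sin(a[1])+v[1]*np.sin(a[1]+a[2]); z=v[2]+v[0]*np.cos(a[1])+v[1]*np.cos(a[1]+a[2])
        c,s=np.cos(a[0]),np.sin(a[0]); o+=[c*r-s*v[3]-p[0],s*r+c*v[3]-p[1],z-p[2]]
    return o
r=least_squares(res,[.43,.43,0,.11]); print("L1 L2 h-d6 lat",r.x,np.abs(r.fun).max())
E
python3 fit.py
```

```text
big [ 199   83   47  107 4058] ang 116.32495354861827 mouth [ 0.4902 -0.1471] center [ 0.5328 -0.2331] len 0.1455479479055523 bodyw 0.05953689198670516 neckw 0.03546345292616916 offs -0.00014374238756717435 -0.00014024962234570422 neck slope 0.0006275019432424953 body slope -0.015734014929857165
 top rect ((531.5303344726562, -237.5235595703125), (56.482879638671875, 88.71570587158203), 25.50095558166504)
small [ 249  158   84   64 2547] ang 58.295933563485335 mouth [ 0.438  -0.1245] center [ 0.3938 -0.196 ] len 0.12525585005889905 bodyw 0.05440663762669988 neckw 0.027720324952690698 offs 0.000309182532812353 0.00028927207420081143 neck slope 0.007806752815058937 body slope 0.01738199589597628
 top rect ((398.05474853515625, -204.6451416015625), (68.37353515625, 52.25148010253906), 58.98874282836914)
L1 L2 h-d6 lat [ 0.62477394  0.32366059 -0.19746471  0.11099738] 0.004165632643415129
```

Request:
{"api": "send_rows", "payload": {
  "commands": [
    [0,0,0,-8.3,-5.7,-1.3,1],
    [0,0,0,-8.3,-5.7,-1.3,1],
    [0,0,0,-8.3,-5.7,-1.3,1],
    [0,0,0,-8.3,-5.7,-1.3,1],
    [0,0,0,-8.3,-5.7,-1.3,1],
    [0,0,0,-8.3,-5.7,-1.3,1],
    [0,0,0,-8.3,-5.7,-1.3,1],
    [0,0,0,-8.3,-5.7,-1.3,1],
    [0,0,0,-8.3,-5.7,-1.3,1],
    [0,0,0,-8.3,-5.7,-1.3,1],
    [0,0,0,-8.3,-5.7,-1.3,1]
  ]
}}

```text
time_s: 3.87
position: [0.5198, 0.097, 0.3002]
tcp_rot: [[0.431, -0.902, -0.001], [-0.902, -0.431, -0.001], [0.0, 0.001, -1.0]]
force: [0.8, 0.3, -0.4]
opening: 1.001
grasp_force: 0.0
```

Run:
```python
from h import *
from rig import read_state,optics
s=read_state(); print(s["time_s"],s["joint_positions"],s["position"],s["qvel"])
np.savez("s3.npz",q=s["joint_positions"],p=s["position"],R=s["tcp_rot"])
d=optics.capture("wrist");np.savez("w2.npz",**d)
cv2.imwrite("pics/w2.png",cv2.resize(d["image"][60:320,100:420],None,fx=2.4,fy=2.4,interpolation=3)[:600])
```

```text
3.8667 [-1.51564557e+00  1.77651883e+01  9.00635772e+01 -5.19600404e-02
  7.22301433e+01  1.52987678e+02] [0.51979724 0.09702155 0.30015095] [-1.13207026 -0.13571017  0.09474236  0.16906973 -0.01027318  0.45257641]
```

View pics/w2.png

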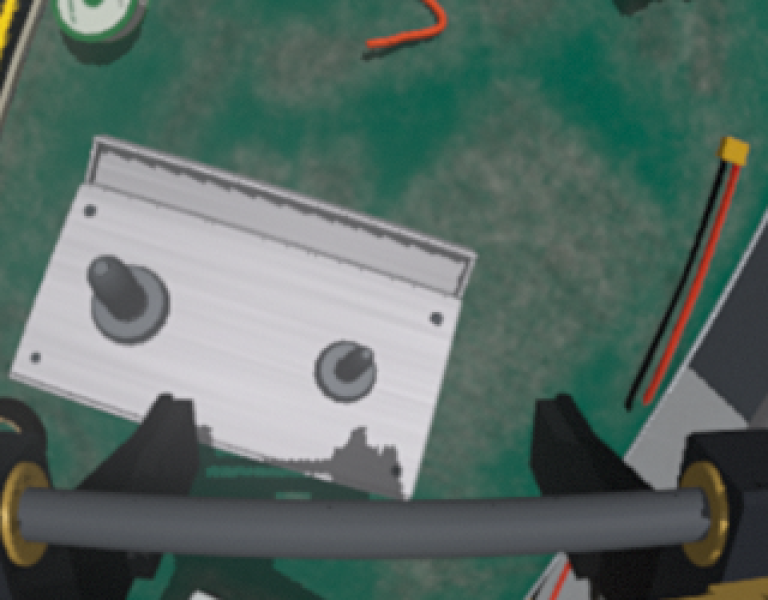

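View (crop): thick collar centre ≈(131,302), thick tip ≈(107,270); thin collar ≈(346,371), tip ≈(362,355); lip corners (96,136) and (476,255); back corners (12,377) and (411,498). I fit the rack pose from these.

```bash
cat > rk.py <<'E'
from h import *
from scipy.optimize import least_squares
np.set_printoptions(precision=4,suppress=True)
d=np.load("w2.npz");s=np.load("s3.npz")
s30,c30=.5,.866
foot=lambda y:np.array([.011*s30,y,.0553+.011*c30])
P={"thickC":((131,302),foot(.07)),"thinC":((346,371),foot(-.07)),
"thickT":((105,269),foot(.07)+.078*np.array([s30,0,c30])),"thinT":((364,353),foot(-.07)+.071*np.array([s30,0,c30])),
"lipL":((96,136),np.array([.088,.13,.021])),"lipR":((476,255),np.array([.088,-.13,.021])),"bL":((12,377),np.array([-.056,.13,.088])),"bR":((411,498),np.array([-.056,-.13,.088]))}
M={}
for k,(p,L) in P.items():
    px=((p[0]+.5)/2.4-.5+100,(p[1]+.5)/2.4-.5+60); o,r=wray(px,d["intrinsics"],d["T_tool_cam"],s["R"],s["p"]); M[k]=((o+r*(L[2]-o[2])/r[2])[:2],L)
def W(v,L): c,q=np.cos(v[2]),np.sin(v[2]); return np.array([v[0]+c*L[0]-q*L[1],v[1]+q*L[0]+c*L[1]])
f=lambda v:np.concatenate([W(v,L)-m for m,L in M.values()])
r=least_squares(f,[.56,.18,-1.48]);v=r.x
print("rack",v[:2],np.degrees(v[2]));
for k,e in zip(M,r.fun.reshape(-1,2)): print(k,M[k][0],e*1000)
for n,y in(("thick",.07),("thin",-.07)): L=foot(y);print(n,W(v,L),L[2])
c,q=np.cos(v[2]),np.sin(v[2]);print("p",[.5*c,.5*q,.866])
E
python3 rk.py
sed -i 's/("s1.npz","s2.npz")/("s1.npz","s2.npz","s3.npz")/' fit.py; python3 fit.py
```

```text
rack [0.5634 0.1867] -82.38015066370984
thickC [0.6317 0.1901] [1.8164 0.4644]
thinC [0.4958 0.1734] [-1.0724 -1.4357]
thickT [0.6374 0.1513] [1.241  0.5829]
thinT [0.5011 0.1372] [-1.6561 -0.3981]
lipL [0.7027 0.1149] [1.2176 1.8498]
lipR [0.4481 0.0823] [-1.8401 -0.0188]
bL [0.6843 0.2611] [ 0.4836 -1.5825]
bR [0.4273 0.2245] [-0.19    0.5379]
thick [0.6335 0.1906] 0.064826
thin [0.4947 0.172 ] 0.064826
p [np.float64(0.06629988766539037), np.float64(-0.49558483117984614), 0.866]
L1 L2 h-d6 lat [ 0.60902142  0.33464314 -0.17796313  0.11093208] 0.012644754396886504
```

```bash
cat >> h.py <<'E'
def pickR(ang,beta):
    a,b=np.radians([ang,beta]); bx=np.array([np.cos(a),np.sin(a),0]); Z=np.array([0,0,1.])
    z=-np.cos(b)*Z+np.sin(b)*bx; x=-np.cos(b)*bx-np.sin(b)*Z; return np.c_[x,np.cross(z,x),z],bx
BIG=dict(c=np.array([.535,-.239,.029]),ang=116,sh=.008,up=.003)
SMALL=dict(c=np.array([.3924,-.1985,.023]),ang=58.7,sh=.006,up=.004)
def pickpose(B,beta,back):
    R,bx=pickR(B["ang"],beta); G=B["c"]-B["sh"]*bx+[0,0,B["up"]]; return R,G+(.019-back)*R[:,2]
E
python3 - <<'E'
from h import *
from rig import read_state
s=read_state(); R,p=pickpose(BIG,30,.09); print(units(s["tcp_rot"],s["position"],R,p),p)
print(R)
E
```

```text
[-1.000e-02 -6.000e+00 -1.100e-01  1.177e+01  4.330e+00  6.900e+00] [ 0.55406914 -0.27809754  0.0934878 ]
[[ 3.79640549e-01 -8.98794046e-01 -2.19185573e-01]
 [-7.78378477e-01 -4.38371147e-01  4.49397023e-01]
 [-5.00000000e-01 -2.77555756e-17 -8.66025404e-01]]
```

Request:
{"api": "send_rows", "payload": {
  "commands": [
    [0,-6,0,11.8,4.3,6.9,1],
    [0,-6,0,11.8,4.3,6.9,1],
    [0,-6,0,11.8,4.3,6.9,1],
    [0,-6,0,11.8,4.3,6.9,1],
    [0,-6,0,11.8,4.3,6.9,1],
    [0,-6,0,11.8,4.3,6.9,1],
    [0,-6,0,11.8,4.3,6.9,1],
    [0,-6,0,11.8,4.3,6.9,1],
    [0,-6,0,11.8,4.3,6.9,1],
    [0,-6,0,11.8,4.3,6.9,1],
    [0,-6,0,11.8,4.3,6.9,1],
    [0,-6,0,11.8,4.3,6.9,1],
    [0,-6,0,11.8,4.3,6.9,1],
    [0,-6,0,11.8,4.3,6.9,1]
  ]
}}

```text
time_s: 5.08
position: [0.5557, -0.276, 0.0945]
tcp_rot: [[0.373, -0.903, -0.215], [-0.781, -0.43, 0.452], [-0.501, -0.001, -0.865]]
force: [-0.2, -0.2, -0.9]
opening: 1.002
grasp_force: 0.0
```

Run:
```python
from h import *
from rig import read_state,optics
s=read_state(); R,p=pickpose(BIG,30,0); print(units(s["tcp_rot"],s["position"],R,p),p,s["position"],s["joint_positions"])
np.savez("s4.npz",q=s["joint_positions"],p=s["position"],R=s["tcp_rot"])
d=optics.capture("wrist");np.savez("w3.npz",**d)
a=optics.capture("side")["image"][150:310,150:330]
c=np.vstack([d["image"],np.zeros((0,512,3),np.uint8)]); a=cv2.resize(a,(288,256)); k=np.zeros((384,800,3),np.uint8);k[:,:512]=c;k[:256,512:]=a
cv2.imwrite("pics/w3.png",k)
```

```text
[-0.06  0.01 -0.08  0.05  0.09  3.01] [ 0.53434244 -0.23765181  0.01554552] [ 0.55572829 -0.27598578  0.09445786] [-42.22775658  50.31080215  68.92720272  10.97262449  88.94815667
 109.3033421 ]
```

View pics/w3.png

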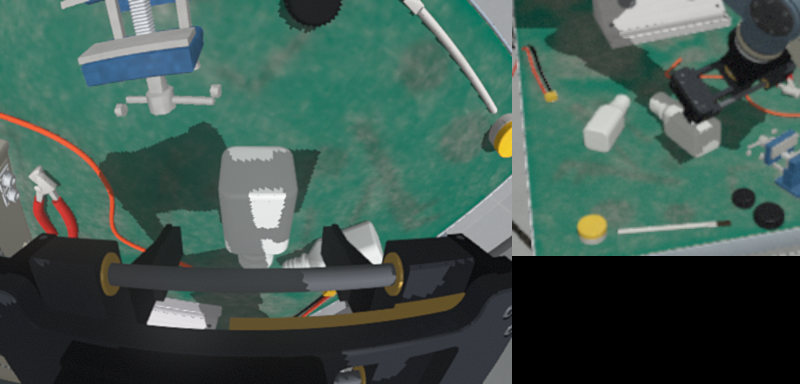

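Bottle centred between the open fingers (body 220–297 between fingers at 180 and 325), the small bottle clear. Going down and closing.

Request:
{"api": "send_rows", "payload": {
  "commands": [
    [0,0,0,0,0.1,0.9,1],
    [0,0,0,0,0.1,1.8,1],
    [0,0,0,0,0.1,2.5,1],
    [0,0,0,0,0.1,2.9,1],
    [0,0,0,0,0.1,3,1],
    [0,0,0,0,0.1,3,1],
    [0,0,0,0,0.1,3,0],
    [0,0,0,0,0.1,3,0],
    [0,0,0,0,0.1,3,0],
    [0,0,0,0,0.1,3,0],
    [0,0,0,0,0.1,3,0],
    [0,0,0,0,0.1,3,0],
    [0,0,0,0,0.1,3,0],
    [0,0,0,0,0.1,3,0]
  ]
}}

```text
time_s: 6.35
position: [0.5341, -0.2381, 0.016]
tcp_rot: [[0.373, -0.903, -0.215], [-0.782, -0.43, 0.451], [-0.499, 0.0, -0.866]]
force: [-1.1, -1.3, 3.1]
opening: 0.667
grasp_force: 30.0
```

```bash
cat >> h.py <<'E'
def placeR(phi,beta,alpha=0):
    f,b,al=np.radians([phi,beta,alpha]); xr=np.array([np.cos(f),np.sin(f),0]);yr=np.array([-np.sin(f),np.cos(f),0]);Z=np.array([0,0,1.])
    p=.5*xr+np.sqrt(.75)*Z; up=-(np.sqrt(.75)*xr-.5*Z); n=np.cos(al)*yr+np.sin(al)*up
    z=np.cos(b)*n-np.sin(b)*p; x=np.cos(b)*p+np.sin(b)*n; return np.c_[x,np.cross(z,x),z],p
E
python3 - <<'E'
from h import *
from rig import read_state
s=read_state(); R0,p0=s["tcp_rot"],s["position"]
bx=pickR(116,30)[1]; mt=R0.T@(BIG["c"]+.096*bx-p0); mt[1]=0; print("mouth in tool",mt)
np.save("mtbig.npy",mt)
R,p=placeR(-83.2,30); foot=np.array([.632,.187,.065])
print(R, "TCP at d=.11",foot+.11*p-R@mt)
print(units(R0,p0,R,np.array([.45,-.1,.35])), units(R0,p0,R0,p0+[0,.05,.22]))
E
sed -i 's/"s3.npz")/"s3.npz","s4.npz")/' fit.py
cat > fk.py <<'E'
import numpy as np
from scipy.optimize import least_squares
from scipy.spatial.transform import Rotation as Ro
Q=[([53.772,30.279,82.157,-.002,67.689,-10.228],[.27353,.56115,.22157])]+[(np.load(f)["q"],np.load(f)["p"]) for f in("s1.npz","s2.npz","s3.npz","s4.npz")]
r_=lambda ax,a:Ro.from_euler(ax,a,degrees=True).as_matrix()
def fk(v,q):
    A=r_("z",q[0]); B=A@r_("y",q[1]); C=B@r_("y",q[2]); R=C@r_("z",q[3])@r_("y",q[4])@r_("z",q[5])
    return A@[v[5],v[3],v[2]]+B@[0,0,v[0]]+C@[v[6],0,v[1]]+R@[0,0,v[4]], R@r_("z",90)
def res(v): return np.concatenate([fk(v,q)[0]-p for q,p in Q]+[1e-3*(np.array(v)-[.45,.4,.3,.11,.3,0,0])])
if __name__=="__main__":
    r=least_squares(res,[.45,.4,.3,.11,.3,0,0]); print(np.round(r.x,4),np.abs(r.fun[:-7]).max()); print(fk(r.x,Q[-1][0])[1],np.load("s4.npz")["R"]); np.save("v.npy",r.x)
E
python3 fk.py
```

```text
mouth in tool [-0.08862794  0.          0.03608824]
[[ 0.54775318  0.10254084  0.83033236]
 [-0.37076469 -0.85993336  0.35078222]
 [ 0.75       -0.5        -0.4330127 ]] TCP at d=.11 [0.65709322 0.08686767 0.24236041]
[  9.04  11.61 -12.68 -10.21   0.55  -6.97] [ 0.    0.    0.   -4.97 -0.72 -5.6 ]
[ 0.588   0.3917  0.2742  0.111   0.3055 -0.      0.1141] 3.1800301646400797e-06
[[ 3.72784055e-01 -9.02608642e-01 -2.15243323e-01]
 [-7.81067543e-01 -4.30461814e-01  4.52367241e-01]
 [-5.00964612e-01 -5.15721071e-04 -8.65467614e-01]] [[ 3.72784055e-01 -9.02608642e-01 -2.15243323e-01]
 [-7.81067543e-01 -4.30461814e-01  4.52367241e-01]
 [-5.00964612e-01 -5.15721071e-04 -8.65467614e-01]]
```

FK model fits exactly; check reach of the place poses and the interpolated path.

```bash
cat > ik.py <<'E'
from fk import *
from h import *
v=np.load("v.npy"); lo=np.array([-176.69,-43.24,12.49,-82,0,-163.58]);hi=np.array([176.69,126.21,139.97,262,151.66,163.58])
def ik(R,p,q0):
    def f(q):
        pp,RR=fk(v,q); return np.r_[(pp-p)*10,Ro.from_matrix(RR.T@R).as_rotvec()]
    r=least_squares(f,np.clip(q0,lo+.1,hi-.1),bounds=(lo,hi)); return r.x,np.abs(r.fun).max()
E
python3 - <<'E'
from ik import *
from rig import read_state
np.set_printoptions(precision=3,suppress=True)
s=read_state(); q0=s["joint_positions"];R0,p0=s["tcp_rot"],s["position"]; mt=np.load("mtbig.npy")
R,p=placeR(-83.2,30); foot=np.array([.632,.187,.065]); tf=np.array([.4947,.172,.065])+[-.002,-.002,0]
rv=Ro.from_matrix(R0.T@R).as_rotvec(); q=q0
mid=np.array([.45,-.1,.35])
for t in np.linspace(0,1,6):
    q,e=ik(R0@Ro.from_rotvec(rv*t).as_matrix(),p0+[0,.05,.22]+t*(mid-p0-[0,.05,.22]),q); print("path",t,q,e)
for d in(.15,.11,.05,0): q,e=ik(R,foot+d*p-R@mt,q); print("thick",d,q,e)
mt2=np.array([-.0782,0,.0304])
for b in(30,40):
  R,p=placeR(-83.2,b); bb=np.radians(b); mt2=np.array([-np.cos(bb),0,np.sin(bb)])*.09+[0,0,-.019]-.004*np.array([-np.sin(bb),0,-np.cos(bb)])
  for d in(.11,0): qq,e=ik(R,tf+d*p-R@mt2,q); print("thin",b,d,qq,e)
  for back in(.08,0):
    Rp,pp=pickpose(SMALL,b,back)
    for st in([-45,30,100,0,80,150],[-45,30,100,30,80,120]): print(" pick",back,*ik(Rp,pp,st))
E
```

```text
path 0.0 [-37.871  36.379  74.636  13.012  96.092 114.887] 5.934363768380142e-10
path 0.2 [-39.959  26.163  87.092  17.48   80.686  99.516] 5.400675021681248e-13
path 0.4 [-43.962  17.219  99.163  26.583  67.595  79.397] 2.3648293437494704e-12
path 0.6000000000000001 [-50.435  10.455 110.608  41.632  59.97   51.949] 2.7755575615628914e-15
path 0.8 [-59.435   7.251 121.117  59.247  61.703  18.948] 2.507890338057234e-12
path 1.0 [-69.418   9.363 130.188  71.081  72.191 -13.398] 3.3306690738754696e-15
thick 0.15 [-21.444  27.083 118.88  114.85   43.976 -22.014] 3.630429290524262e-11
thick 0.11 [-18.827  31.655 120.821 123.456  45.983 -30.986] 1.4500742105060615e-12
thick 0.05 [-14.749  39.114 122.77  134.635  50.694 -42.1  ] 3.666070456807e-10
thick 0 [-11.234  45.597 123.429 142.111  55.45  -48.858] 3.5975311790026497e-13
thin 30 0.11 [-31.366  31.041 139.97  119.462  57.421 -46.646] 0.04737699077190722
thin 30 0 [-21.22   47.324 139.97  132.801  62.464 -59.606] 0.15023918714415366
 pick 0.08 [-64.58   37.406 112.979  32.095  51.88  121.677] 4.34809618978782e-15
 pick 0.08 [-64.58   37.406 112.979  32.095  51.88  121.677] 2.220446049250313e-15
 pick 0 [-60.172  45.99  115.447  40.95   41.917 114.664] 4.1960876558161175e-13
 pick 0 [-60.172  45.99  115.447  40.95   41.917 114.664] 2.0116908052692875e-12
thin 40 0.11 [-31.05   25.48  135.065 105.372  48.649 -30.254] 2.6945377125319716e-14
thin 40 0 [-21.265  45.936 139.97  131.438  59.344 -58.011] 0.014234219583465083
 pick 0.08 [-69.84   42.372 110.679  35.527  59.91  114.185] 2.220446049250313e-15
 pick 0.08 [-69.84   42.372 110.679  35.527  59.91  114.185] 2.707113949782851e-10
 pick 0 [-64.675  49.713 113.578  43.842  50.799 108.048] 1.2212453270876722e-14
 pick 0 [-64.675  49.713 113.578  43.842  50.799 108.048] 4.198030811863873e-15
```

Request:
{"api": "send_rows", "payload": {
  "commands": [
    [0,0,0,-2,-0.3,-2.3,0],
    [0,0,0,-4,-0.6,-4.5,0],
    [0,0,0,-5,-0.7,-5.6,0],
    [0,0,0,-5,-0.7,-5.6,0],
    [0,0,0,-5,-0.7,-5.6,0],
    [0,0,0,-5,-0.7,-5.6,0],
    [9,11.6,-12.7,-10.2,0.5,-7,0],
    [9,11.6,-12.7,-10.2,0.5,-7,0],
    [9,11.6,-12.7,-10.2,0.5,-7,0],
    [9,11.6,-12.7,-10.2,0.5,-7,0],
    [9,11.6,-12.7,-10.2,0.5,-7,0],
    [9,11.6,-12.7,-10.2,0.5,-7,0],
    [9,11.6,-12.7,-10.2,0.5,-7,0],
    [9,11.6,-12.7,-10.2,0.5,-7,0],
    [9,11.6,-12.7,-10.2,0.5,-7,0],
    [9,11.6,-12.7,-10.2,0.5,-7,0],
    [9,11.6,-12.7,-10.2,0.5,-7,0],
    [9,11.6,-12.7,-10.2,0.5,-7,0],
    [9,11.6,-12.7,-10.2,0.5,-7,0],
    [9,11.6,-12.7,-10.2,0.5,-7,0]
  ]
}}

```text
time_s: 8.02
position: [0.4512, -0.0989, 0.3502]
tcp_rot: [[0.594, 0.047, 0.803], [-0.394, -0.854, 0.341], [0.701, -0.519, -0.489]]
force: [0.0, 0.4, -2.1]
opening: 0.664
grasp_force: 30.0
```

```bash
cat > nx.py <<'E'
from ik import *
from rig import read_state
np.set_printoptions(precision=3,suppress=True)
s=read_state(); print(s["time_s"],s["joint_positions"],s["opening"],s["grasp_force"],s["force"])
R,p=placeR(-83.2,30); foot=np.array([.632,.187,.065]); mt=np.load("mtbig.npy")
print(units(s["tcp_rot"],s["position"],R,foot+.11*p-R@mt))
E
python3 nx.py
```

```text
8.0167 [-67.171   7.024 128.147  68.315  69.833  -4.813] 0.6643070919440975 30.002833770086 [ 0.047  0.362 -2.143]
[ 0.4   0.6  -0.55 -0.88 -3.1   9.38]
```

Request:
{"api": "send_rows", "payload": {
  "commands": [
    [0.4,0.6,-0.6,-0.9,-3.1,9.4,0],
    [0.4,0.6,-0.6,-0.9,-3.1,9.4,0],
    [0.4,0.6,-0.6,-0.9,-3.1,9.4,0],
    [0.4,0.6,-0.6,-0.9,-3.1,9.4,0],
    [0.4,0.6,-0.6,-0.9,-3.1,9.4,0],
    [0.4,0.6,-0.6,-0.9,-3.1,9.4,0],
    [0.4,0.6,-0.6,-0.9,-3.1,9.4,0],
    [0.4,0.6,-0.6,-0.9,-3.1,9.4,0],
    [0.4,0.6,-0.6,-0.9,-3.1,9.4,0],
    [0.4,0.6,-0.6,-0.9,-3.1,9.4,0],
    [0.4,0.6,-0.6,-0.9,-3.1,9.4,0],
    [0.4,0.6,-0.6,-0.9,-3.1,9.4,0],
    [0.4,0.6,-0.6,-0.9,-3.1,9.4,0]
  ]
}}

```text
time_s: 9.1
position: [0.6568, 0.0855, 0.2419]
tcp_rot: [[0.549, 0.1, 0.83], [-0.371, -0.86, 0.35], [0.748, -0.5, -0.435]]
force: [0.7, -0.2, -1.7]
opening: 0.664
grasp_force: 30.0
```

```bash
python3 nx.py
python3 - <<'E'
from rig import optics
import cv2,numpy as np
a=optics.capture("side")["image"];b=optics.capture("scene")["image"];np.savez("v5.npz",a=a,b=b)
A=cv2.resize(a[75:175,210:310],(400,400),interpolation=3);B=cv2.resize(b[110:210,140:240],(400,400),interpolation=3)
cv2.imwrite("pics/v5.png",np.hstack([A,B]))
E
```

```text
9.1 [-18.975  31.62  120.812 123.212  45.874 -30.766] 0.6641539922983928 30.00002389704605 [ 0.734 -0.206 -1.673]
[ 0.02  0.02 -0.02 -0.   -0.04  0.02]
```

View pics/v5.png

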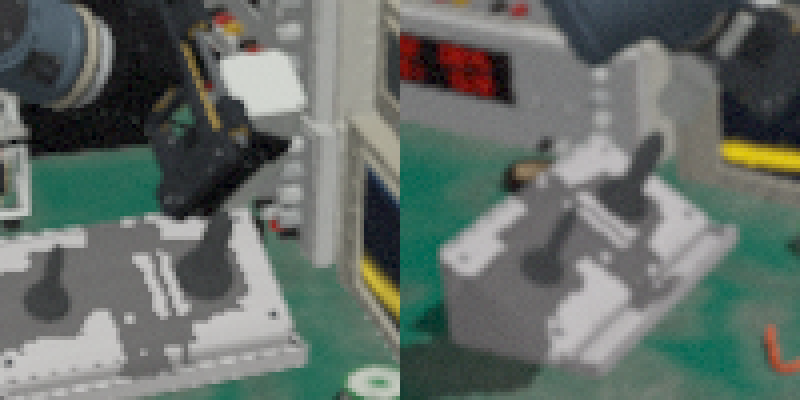

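Run:
```python
from h import *
from rig import read_state
np.set_printoptions(precision=2,suppress=True)
s=read_state();R,pp=s["tcp_rot"],s["position"];mt=np.load("mtbig.npy");p=placeR(-83.2,30)[1]
m=pp+R@mt; print("mouth",m*1000)
def pr(K,E,X): c=E[:3,:3]@X+E[:3,3]; c=K@c; return c[:2]/c[2]
print("bottom side",pr(KS,ES,m+.138*p),"obs 275.5 94.2")
b=.029; y=R[:,1]; n=np.cross(y,p)
for i,j in((1,1),(1,-1),(-1,-1),(-1,1)): print(" corner",(pr(KS,ES,m+.138*p+b*(i*y+j*n))-[210,75])*4)
for ft in([.6335,.1906,.065],[.632,.187,.065],[.6295,.1816,.065]):
    t=np.array(ft)+.079*p; print("tip side",pr(KS,ES,t),"obs 265.5 128.8","scene",pr(KC,EC,t),"obs 203.3 145; foot side",pr(KS,ES,np.array(ft)),"obs 260.9 142.8 scene",pr(KC,EC,np.array(ft)),"obs 197.2 159")
print("mouth scene",(pr(KC,EC,m)-[140,110])*4+[400,0],"bottom",(pr(KC,EC,m+.138*p)-[140,110])*4+[400,0],"mid",(pr(KC,EC,m+.096*p)-[140,110])*4+[400,0])
d=np.load("v5.npz");b=d["b"][110:160,190:240].copy()
g=cv2.createCLAHE(4,(2,2)).apply(cv2.cvtColor(b,cv2.COLOR_BGR2GRAY))
cv2.imwrite("pics/v5b.png",cv2.resize(g,(500,500),interpolation=3))
```

```text
mouth [638.26 131.36 159.85]
bottom side [275.82  94.5 ] obs 275.5 94.2
 corner [238.53 114.22]
 corner [312.45 103.67]
 corner [287.33  42.86]
 corner [214.41  52.47]
tip side [265.55 127.52] obs 265.5 128.8 scene [204.28 142.79] obs 203.3 145; foot side [261.33 141.19] obs 260.9 142.8 scene [195.89 157.88] obs 197.2 159
tip side [265.37 128.03] obs 265.5 128.8 scene [204.86 143.16] obs 203.3 145; foot side [261.15 141.7 ] obs 260.9 142.8 scene [196.44 158.26] obs 197.2 159
tip side [265.03 128.81] obs 265.5 128.8 scene [205.69 143.73] obs 203.3 145; foot side [260.8  142.48] obs 260.9 142.8 scene [197.22 158.86] obs 197.2 159
mouth scene [674.11 108.51] bottom [740.98 -11.31] mid [719.7   26.82]
```

View pics/v5b.png

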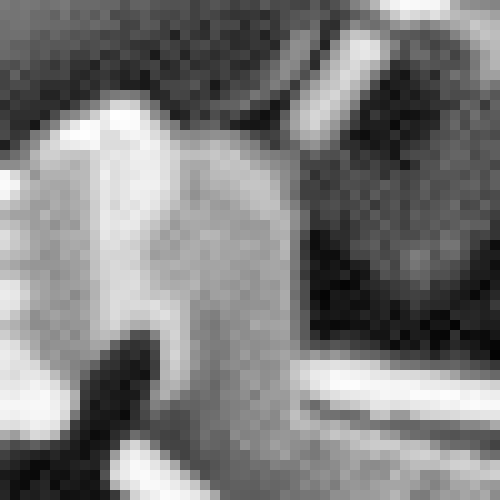

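The side view's bottle bottom matches prediction within 0.4 px and the peg tips agree to about 2–3 mm. I lower partway slowly and read forces.

Request:
{"api": "send_rows", "payload": {
  "commands": [
    [0,0,0,-0.22,0.06,0.12,0],
    [0,0,0,-0.43,0.06,0.25,0],
    [0,0,0,-0.65,0.06,0.37,0],
    [0,0,0,-0.87,0.06,0.5,0],
    [0,0,0,-1.0,0.06,0.58,0],
    [0,0,0,-1.15,0.06,0.66,0],
    [0,0,0,-1.3,0.06,0.75,0],
    [0,0,0,-1.3,0.06,0.75,0],
    [0,0,0,-1.3,0.06,0.75,0]
  ]
}}

```text
time_s: 9.95
position: [0.6546, 0.1084, 0.2014]
tcp_rot: [[0.551, 0.103, 0.828], [-0.37, -0.859, 0.353], [0.748, -0.501, -0.435]]
force: [1.7, 0.9, -1.0]
opening: 0.662
grasp_force: 30.0
```

```bash
cat > st.py <<'E'
from rig import read_state
import numpy as np
np.set_printoptions(precision=3,suppress=True)
s=read_state();R=s["tcp_rot"]
print(s["time_s"],"F tool",R.T@s["force"],"M tool",R.T@s["moment"],s["position"],s["grasp_force"],s["opening"])
E
python3 st.py
```

```text
9.95 F tool [-0.159 -0.074  2.199] M tool [-0.181 -0.669  0.138] [0.655 0.108 0.201] 29.99972877165419 0.6615712737756327
```

Request:
{"api": "send_rows", "payload": {
  "commands": [
    [0,0,0,-0.14,0,0.08,0],
    [0,0,0,-0.29,0,0.17,0],
    [0,0,0,-0.43,0,0.25,0],
    [0,0,0,-0.58,0,0.33,0],
    [0,0,0,-0.72,0,0.42,0],
    [0,0,0,-0.72,0,0.42,0]
  ]
}}

```text
time_s: 10.45
position: [0.6536, 0.1217, 0.1797]
tcp_rot: [[0.55, 0.105, 0.829], [-0.37, -0.859, 0.354], [0.749, -0.502, -0.433]]
force: [5.3, 5.3, 0.8]
opening: 0.663
grasp_force: 30.0
```

```bash
python3 st.py
```

```text
10.45 F tool [ 1.604 -4.4    5.938] M tool [0.592 0.093 0.464] [0.654 0.122 0.18 ] 30.005072046660644 0.6633199416808834
```

Request:
{"api": "send_rows", "payload": {
  "commands": [
    [0,0,0,0,-0.06,0.07,0],
    [0,0,0,-0.14,-0.06,0.15,0],
    [0,0,0,-0.29,-0.06,0.24,0],
    [0,0,0,-0.43,-0.06,0.32,0],
    [0,0,0,-0.58,-0.06,0.4,0],
    [0,0,0,-0.58,-0.06,0.4,0]
  ]
}}

```text
time_s: 10.95
position: [0.6525, 0.1333, 0.1606]
tcp_rot: [[0.553, 0.101, 0.827], [-0.37, -0.86, 0.353], [0.746, -0.501, -0.438]]
force: [-0.4, 0.5, -0.8]
opening: 0.662
grasp_force: 30.0
```

```bash
python3 st.py
```

```text
10.95 F tool [-1.005 -0.026  0.199] M tool [-0.48  -0.752  0.001] [0.652 0.133 0.161] 29.999841680255486 0.6624946873406184
```

Request:
{"api": "send_rows", "payload": {
  "commands": [
    [0,0,0,-0.12,0,0.07,0],
    [0,0,0,-0.24,0,0.14,0],
    [0,0,0,-0.36,0,0.2,0],
    [0,0,0,-0.43,0,0.25,0],
    [0,0,0,-0.43,0,0.25,0]
  ]
}}

```text
time_s: 11.37
position: [0.652, 0.1406, 0.1487]
tcp_rot: [[0.552, 0.102, 0.828], [-0.37, -0.86, 0.353], [0.747, -0.501, -0.437]]
force: [0.3, -0.6, -0.7]
opening: 0.666
grasp_force: 30.0
```

```bash
python3 st.py
```

```text
11.3667 F tool [-0.12   0.891  0.358] M tool [-0.48  -0.731  0.019] [0.652 0.141 0.149] 29.99990865777363 0.6655143594205778
```

Request:
{"api": "send_rows", "payload": {
  "commands": [
    [0,0,0,-0.06,0,0.03,0],
    [0,0,0,-0.12,0,0.07,0],
    [0,0,0,-0.17,0,0.1,0],
    [0,0,0,-0.17,0,0.1,0]
  ]
}}

```text
time_s: 11.7
position: [0.6529, 0.1423, 0.146]
tcp_rot: [[0.547, 0.102, 0.831], [-0.373, -0.859, 0.35], [0.75, -0.501, -0.432]]
force: [-2.2, -3.2, 5.2]
opening: 0.664
grasp_force: 30.0
```

```bash
python3 st.py
```

```text
11.7 F tool [ 3.914 -0.112 -5.163] M tool [-0.501 -0.19  -0.022] [0.653 0.142 0.146] 29.999989701173035 0.663981490261085
```

Home on the collar (6 N along the peg at the predicted height). Release, then back off.

Request:
{"api": "send_rows", "payload": {
  "commands": [
    [0,0,0,0.03,0,-0.02,0],
    [0,0,0,0.03,0,-0.02,0.7],
    [0,0,0,0.03,0,-0.02,0.75],
    [0,0,0,0.03,0,-0.02,0.85],
    [0,0,0,0.03,0,-0.02,1],
    [0,0,0,0.03,0,-0.02,1],
    [0,0,0,0.03,0,-0.02,1],
    [0,0,0,0.03,0,-0.4,1],
    [0,0,0,0.03,0,-1,1],
    [0,0,0,0.03,0,-2,1],
    [0,0,0,0.03,0,-3,1],
    [0,0,0,0.03,0,-4,1],
    [0,0,0,0.03,0,-4,1]
  ]
}}

```text
time_s: 12.78
position: [0.5487, 0.1001, 0.1984]
tcp_rot: [[0.553, 0.098, 0.827], [-0.373, -0.859, 0.351], [0.745, -0.503, -0.438]]
force: [0.4, 0.3, -0.2]
opening: 1.0
grasp_force: 0.0
```

```bash
python3 st.py
python3 - <<'E'
from ik import *
from rig import read_state,optics
np.set_printoptions(precision=3,suppress=True)
a=optics.capture("side")["image"]; b=optics.capture("scene")["image"]
A=cv2.resize(a[75:275,190:290],(400,800),interpolation=3)[:600];B=cv2.resize(b[110:260,140:240],(400,600),interpolation=3)
cv2.imwrite("pics/v6.png",np.hstack([A,B]))
np.savez("v6.npz",a=a,b=b)
# scan small-bottle options
tf=np.array([.493,.170,.065]);mid=(lo+hi)/2
def mouth_tool(b,ln): bb=np.radians(b); return np.array([-np.cos(bb),0,np.sin(bb)])*ln+[0,0,-.019]
for b in(30,40,50,60):
  for al in(-60,-40,-20,0,20,40,60):
    R,p=placeR(-83.2,b,al); out=[]
    q=np.array([-20,40,120,130,55,-45.])
    for d in(.1,.05,0):
        best=min((ik(R,tf+d*p-R@mouth_tool(b,.09),q0) for q0 in(q,[0,30,110,0,60,90],[0,30,110,180,60,-90],[-20,30,120,-50,60,120])),key=lambda r:r[1]); q=best[0]; out.append(best[1])
    print(b,al,np.array(out),q)
E
```

```text
12.7833 F tool [-0.087 -0.146  0.508] M tool [-0.302 -0.612  0.052] [0.549 0.1   0.198] 0.0 0.9999564963449289
30 -60 [0.157 0.117 0.081] [  15.963   33.065  121.555  262.      26.952 -102.479]
30 -40 [0. 0. 0.] [ 10.503  35.226 130.176 211.557  31.629 -67.795]
30 -20 [0.    0.005 0.018] [ -1.801  43.964 139.97  172.737  57.225 -55.667]
30 0 [0.047 0.102 0.133] [-20.704  48.062 139.97  134.181  63.831 -60.434]
30 20 [0.    0.    0.001] [-31.984  63.101 139.97  113.961  82.044 -82.563]
30 40 [0. 0. 0.] [-35.951  62.024 128.961  91.152  81.158 -78.308]
30 60 [0. 0. 0.] [-34.628  61.472 116.515  74.174  87.222 -73.557]
40 -60 [0.067 0.119 0.112] [   9.637   30.18   122.582  262.      14.708 -107.374]
40 -40 [0. 0. 0.] [  4.186  30.787 127.928 196.779  15.71  -60.146]
40 -20 [0. 0. 0.] [ -7.274  37.364 136.537 155.977  40.929 -46.257]
40 0 [0. 0. 0.] [-20.833  46.501 139.901 132.592  60.387 -58.667]
40 20 [0. 0. 0.] [-30.502  51.78  135.843 108.663  67.044 -66.702]
40 40 [0. 0. 0.] [-34.075  53.693 126.909  87.444  71.885 -66.871]
40 60 [0. 0. 0.] [-33.255  54.933 116.162  71.342  79.724
[... 260 characters left out ...]
198 114.287  44.293 -37.33 ]
50 20 [0. 0. 0.] [-28.007  43.087 130.389  97.313  55.315 -47.882]
50 40 [0. 0. 0.] [-31.162  46.459 123.678  80.731  63.991 -53.54 ]
50 60 [0. 0. 0.] [-30.893  48.836 115.023  67.172  72.93  -58.163]
60 -60 [0. 0. 0.] [ -1.428  27.332 113.861  12.529  25.442 134.948]
60 -40 [0. 0. 0.] [ -6.268  27.501 120.137  49.611  18.151  77.266]
60 -20 [0. 0. 0.] [-12.869  29.743 124.577  83.343  25.425  20.335]
60 0 [0. 0. 0.] [-19.693  33.472 126.1    87.802  37.664  -9.071]
60 20 [0. 0. 0.] [-24.882  37.449 124.246  80.89   48.655 -26.525]
60 40 [0. 0. 0.] [-27.488  40.841 119.569  70.979  58.202 -38.599]
60 60 [0. 0. 0.] [-27.666  43.512 113.17   61.32   67.014 -48.566]
```

View pics/v6.png

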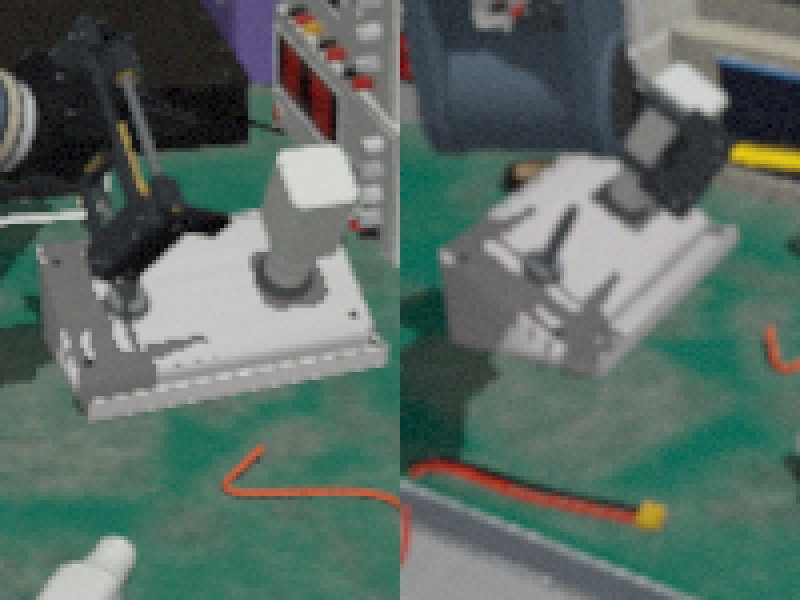

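Large bottle stands on its collar at the thick peg (side crop (305,215), collar (288,280)); the thin peg at (125,295) is free. Plan the small bottle pick with β=40°.

Run:
```python
from ik import *
from rig import read_state
np.set_printoptions(precision=2,suppress=True)
s=read_state();R0,p0=s["tcp_rot"],s["position"];q=s["joint_positions"];print(q)
p1=p0+[0.02,0,.15]
print("up",units(R0,p0,R0,p1))
R,p=pickpose(SMALL,40,.1);rv=Ro.from_matrix(R0.T@R).as_rotvec();q,e=ik(R0,p1,q);print(q,e)
pm=np.array([.45,-.12,.3])
for t in np.linspace(0,1,6):
    q,e=ik(R0@Ro.from_rotvec(rv*t).as_matrix(),p1+t*(pm-p1),q);print(t,q,e)
print("mid",units(R0,p0,R,pm)); print("pre",units(R0,p0,R,p),ik(R,p,q)); print(p,R)
```

```text
[-23.18  39.62 137.88 133.    62.46 -54.15]
up [ 0.    0.    0.    4.11 -2.44 -1.62]
[-21.67  12.15 126.1  106.6   41.24 -11.04] 8.981369286573221e-10
0.0 [-21.67  12.15 126.1  106.6   41.24 -11.04] 8.981369286573221e-10
0.2 [-26.9    7.63 124.09  84.92  37.84  30.93] 1.609823385706477e-13
0.4 [-33.35   5.67 120.2   62.42  43.59  71.37] 3.3306690738754696e-15
0.6000000000000001 [-40.33   6.85 115.39  48.64  54.86 101.3 ] 8.623934324197594e-10
0.8 [-47.23  10.71 110.38  41.27  67.17 123.9 ] 2.2669501450689415e-11
1.0 [-53.82  16.39 105.6   37.28  78.63 143.05] 1.3877787807814457e-15
mid [-7.4  -4.93 23.66  3.39  4.24 -6.88]
pre [-7.4  -4.93 23.66 -1.89 11.15 -7.74] (array([-71.04,  40.7 , 109.68,  33.89,  62.43, 115.39]), np.float64(1.1102230246251565e-15))
[ 0.36 -0.25  0.09] [[-0.4  -0.85  0.33]
 [-0.65  0.52  0.55]
 [-0.64  0.   -0.77]]
```

Request:
{"api": "send_rows", "payload": {
  "commands": [
    [0,0,0,2,-1.2,-0.8,1],
    [0,0,0,4.1,-2.4,-1.6,1],
    [0,0,0,4.1,-2.4,-1.6,1],
    [0,0,0,4.1,-2.4,-1.6,1],
    [-7.4,-4.9,23.7,3.4,4.2,-6.9,1],
    [-7.4,-4.9,23.7,3.4,4.2,-6.9,1],
    [-7.4,-4.9,23.7,3.4,4.2,-6.9,1],
    [-7.4,-4.9,23.7,3.4,4.2,-6.9,1],
    [-7.4,-4.9,23.7,3.4,4.2,-6.9,1],
    [-7.4,-4.9,23.7,3.4,4.2,-6.9,1],
    [-7.4,-4.9,23.7,3.4,4.2,-6.9,1],
    [-7.4,-4.9,23.7,3.4,4.2,-6.9,1],
    [-7.4,-4.9,23.7,3.4,4.2,-6.9,1],
    [-7.4,-4.9,23.7,3.4,4.2,-6.9,1],
    [-7.4,-4.9,23.7,3.4,4.2,-6.9,1],
    [-7.4,-4.9,23.7,3.4,4.2,-6.9,1],
    [-7.4,-4.9,23.7,3.4,4.2,-6.9,1],
    [-7.4,-4.9,23.7,3.4,4.2,-6.9,1],
    [-7.4,-4.9,23.7,3.4,4.2,-6.9,1],
    [-7.4,-4.9,23.7,3.4,4.2,-6.9,1]
  ]
}}

```text
time_s: 14.55
position: [0.4515, -0.1181, 0.301]
tcp_rot: [[-0.239, -0.896, 0.374], [-0.768, 0.41, 0.492], [-0.594, -0.17, -0.786]]
force: [0.4, -0.3, 0.3]
opening: 1.002
grasp_force: 0.0
```

```bash
cat > np2.py <<'E'
from h import *
from rig import read_state
import sys
s=read_state();R,p=pickpose(SMALL,40,float(sys.argv[1]));print(s["time_s"],s["joint_positions"],units(s["tcp_rot"],s["position"],R,p))
E
python3 np2.py .1
```

```text
14.55 [-53.43673412  14.11633891 107.65974965  38.03342445  74.45092718
 131.95274044] [-0.7  -0.47  2.27  8.24  2.09  2.31]
```

Request:
{"api": "send_rows", "payload": {
  "commands": [
    [-0.7,-0.5,2.3,8.2,2.1,2.3,1],
    [-0.7,-0.5,2.3,8.2,2.1,2.3,1],
    [-0.7,-0.5,2.3,8.2,2.1,2.3,1],
    [-0.7,-0.5,2.3,8.2,2.1,2.3,1],
    [-0.7,-0.5,2.3,8.2,2.1,2.3,1],
    [-0.7,-0.5,2.3,8.2,2.1,2.3,1],
    [-0.7,-0.5,2.3,8.2,2.1,2.3,1],
    [-0.7,-0.5,2.3,8.2,2.1,2.3,1],
    [-0.7,-0.5,2.3,8.2,2.1,2.3,1],
    [-0.7,-0.5,2.3,8.2,2.1,2.3,1]
  ]
}}

```text
time_s: 15.38
position: [0.363, -0.2472, 0.091]
tcp_rot: [[-0.395, -0.855, 0.336], [-0.654, 0.519, 0.55], [-0.645, -0.003, -0.764]]
force: [-0.6, -0.3, 0.1]
opening: 0.998
grasp_force: 0.0
```

```bash
python3 np2.py 0
python3 - <<'E'
from rig import optics
import cv2
cv2.imwrite("pics/w7.png",optics.capture("wrist")["image"])
E
```

```text
15.3833 [-71.01643758  40.52453583 109.73043504  34.04210476  62.62416896
 115.25842379] [-0.02  0.03  0.03  0.08  0.01  3.36]
```

View pics/w7.png

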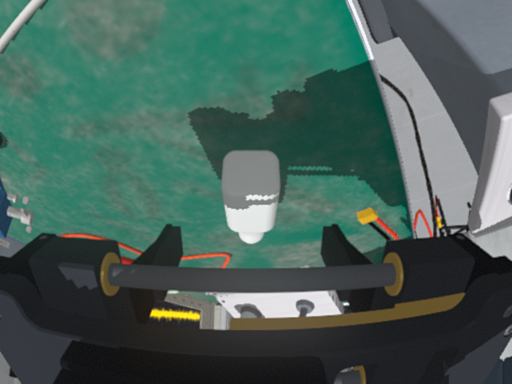

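The small bottle is centred (body 222–279, mouth (251,238)) between the fingers and aligned. Grasp.

Request:
{"api": "send_rows", "payload": {
  "commands": [
    [0,0,0,0.1,0,0.9,1],
    [0,0,0,0.1,0,1.8,1],
    [0,0,0,0.1,0,2.7,1],
    [0,0,0,0.1,0,3.2,1],
    [0,0,0,0.1,0,3.35,1],
    [0,0,0,0.1,0,3.35,1],
    [0,0,0,0.1,0,3.35,0],
    [0,0,0,0.1,0,3.35,0],
    [0,0,0,0.1,0,3.35,0],
    [0,0,0,0.1,0,3.35,0],
    [0,0,0,0.1,0,3.35,0],
    [0,0,0,0.1,0,3.35,0],
    [0,0,0,0.1,0,3.35,0],
    [0,0,0,0.1,0,3.35,0],
    [0,0,0,0.1,0,3.35,0],
    [0,0,0,0.1,0,3.35,0]
  ]
}}

```text
time_s: 16.77
position: [0.3948, -0.1953, 0.0109]
tcp_rot: [[-0.397, -0.854, 0.337], [-0.654, 0.52, 0.549], [-0.644, -0.002, -0.765]]
force: [-2.1, -1.3, 2.0]
opening: 0.531
grasp_force: 30.0
```

Run:
```python
from ik import *
from rig import read_state
np.set_printoptions(precision=3,suppress=True)
s=read_state();R0,p0=s["tcp_rot"],s["position"];q=s["joint_positions"];print(q,s["opening"])
bx=pickR(58.7,40)[1]; mt=R0.T@(SMALL["c"]+.084*bx-p0);print("mouth tool",mt);mt[1]=0;np.save("mtsmall.npy",mt)
# thick foot as found by the seated bottle: foot offset
p1=p0+[0.03,.03,.2];print("up",units(R0,p0,R0,p1));q1,e=ik(R0,p1,q);print(q1,e)
R,p=placeR(-83.2,40,30); tf=np.array([.493,.170,.065]); 
rv=Ro.from_matrix(R0.T@R).as_rotvec();pm=np.array([.44,-.1,.3]);q=q1
for t in np.linspace(0,1,6):
    q,e=ik(R0@Ro.from_rotvec(rv*t).as_matrix(),p1+t*(pm-p1),q);print(t,q,e)
print("mid",units(R0,p0,R,pm))
for d in(.11,.05,0): q,e=ik(R,tf+d*p-R@mt,q);print(d,q,e,tf+d*p-R@mt)
print(R,np.linalg.norm(units(R0,p0,R,pm)[:3])*5)
```

```text
[-64.984  49.96  113.477  43.899  50.823 107.661] 0.5307733533037654
mouth tool [-0.069  0.     0.042]
up [ 0.    0.    0.   -5.35 -0.35 -4.21]
[-59.841  25.809 109.601  36.931  70.732 130.69 ] 8.60389827023089e-14
0.0 [-59.841  25.809 109.601  36.931  70.732 130.69 ] 8.60389827023089e-14
0.2 [-62.045  22.344 114.994  43.891  67.431  96.589] 3.184497751551789e-15
0.4 [-65.118  21.406 119.311  51.18   68.431  60.608] 1.5618516971717886e-13
0.6000000000000001 [-67.608  22.825 121.476  55.862  73.293  26.053] 4.005078265385139e-15
0.8 [-68.127  25.272 120.866  57.004  80.102  -4.747] 5.551115123125783e-16
1.0 [-66.329  27.13  117.721  55.631  87.156 -31.588] 4.878760926179464e-10
mid [  7.74  -0.29 -28.74  -8.88   0.34  -5.12]
0.11 [-40.354  35.641 127.507  81.904  70.035 -44.324] 7.28195441909484e-10 [0.514 0.082 0.233]
0.05 [-36.799  44.729 130.525  89.983  68.507 -57.182] 1.6477106885055606e-15 [0.51  0.112 0.181]
0 [-33.545  52.801 131.969  96.942  69.083 -67.368] 2.282747169707065e-10 [0.507 0.137 0.137]
[[ 0.565  0.585  0.581]
 [-0.038 -0.686  0.727]
 [ 0.824 -0.433 -0.365]] 148.82702207596577
```

Request:
{"api": "send_rows", "payload": {
  "commands": [
    [0,0,0,-2,-0.1,-1.6,0],
    [0,0,0,-4,-0.3,-3.2,0],
    [0,0,0,-5.4,-0.4,-4.2,0],
    [0,0,0,-5.4,-0.4,-4.2,0],
    [0,0,0,-5.4,-0.4,-4.2,0],
    [7.7,-0.3,-28.7,-8.9,0.3,-5.1,0],
    [7.7,-0.3,-28.7,-8.9,0.3,-5.1,0],
    [7.7,-0.3,-28.7,-8.9,0.3,-5.1,0],
    [7.7,-0.3,-28.7,-8.9,0.3,-5.1,0],
    [7.7,-0.3,-28.7,-8.9,0.3,-5.1,0],
    [7.7,-0.3,-28.7,-8.9,0.3,-5.1,0],
    [7.7,-0.3,-28.7,-8.9,0.3,-5.1,0],
    [7.7,-0.3,-28.7,-8.9,0.3,-5.1,0],
    [7.7,-0.3,-28.7,-8.9,0.3,-5.1,0],
    [7.7,-0.3,-28.7,-8.9,0.3,-5.1,0],
    [7.7,-0.3,-28.7,-8.9,0.3,-5.1,0],
    [7.7,-0.3,-28.7,-8.9,0.3,-5.1,0],
    [7.7,-0.3,-28.7,-8.9,0.3,-5.1,0],
    [7.7,-0.3,-28.7,-8.9,0.3,-5.1,0],
    [7.7,-0.3,-28.7,-8.9,0.3,-5.1,0]
  ]
}}

```text
time_s: 18.43
position: [0.4412, -0.0995, 0.2996]
tcp_rot: [[0.768, -0.016, 0.64], [-0.512, -0.615, 0.599], [0.384, -0.788, -0.481]]
force: [-0.2, -0.4, -0.7]
opening: 0.526
grasp_force: 30.0
```

```bash
cat > nx2.py <<'E'
from ik import *
from rig import read_state
np.set_printoptions(precision=3,suppress=True)
s=read_state(); print(s["time_s"],s["joint_positions"],s["opening"],s["grasp_force"],s["force"])
R,p=placeR(-83.2,40,30); tf=np.array([.493,.170,.065]); mt=np.load("mtsmall.npy")
print(units(s["tcp_rot"],s["position"],R,np.array([.44,-.1,.3])))
print(units(s["tcp_rot"],s["position"],R,tf+.11*p-R@mt))
E
python3 nx2.py
```

```text
18.4333 [-66.24   20.473 121.426  57.584  78.528  10.482] 0.5259980192412913 29.997169299895177 [-0.215 -0.419 -0.681]
[ 2.13 -0.06 -7.94 -0.02  0.   -0.04]
[ 2.13 -0.06 -7.94 -2.1  -2.    6.25]
```

Request:
{"api": "send_rows", "payload": {
  "commands": [
    [2.1,0,-7.9,0,0,0,0],
    [2.1,0,-7.9,0,0,0,0],
    [2.1,0,-7.9,0,0,0,0],
    [2.1,0,-7.9,0,0,0,0],
    [2.1,0,-7.9,0,0,0,0],
    [2.1,0,-7.9,-2.1,-2,6.2,0],
    [2.1,0,-7.9,-2.1,-2,6.2,0],
    [2.1,0,-7.9,-2.1,-2,6.2,0],
    [2.1,0,-7.9,-2.1,-2,6.2,0],
    [2.1,0,-7.9,-2.1,-2,6.2,0],
    [2.1,0,-7.9,-2.1,-2,6.2,0],
    [2.1,0,-7.9,-2.1,-2,6.2,0],
    [2.1,0,-7.9,-2.1,-2,6.2,0],
    [2.1,0,-7.9,-2.1,-2,6.2,0],
    [2.1,0,-7.9,-2.1,-2,6.2,0]
  ]
}}

```text
time_s: 19.68
position: [0.5142, 0.0787, 0.2339]
tcp_rot: [[0.566, 0.576, 0.59], [-0.047, -0.692, 0.721], [0.823, -0.436, -0.364]]
force: [0.0, -0.3, -1.7]
opening: 0.525
grasp_force: 30.0
```

```bash
python3 nx2.py; python3 st.py
python3 - <<'E'
from h import *
from rig import read_state,optics
s=read_state();R,pp=s["tcp_rot"],s["position"];mt=np.load("mtsmall.npy");p=placeR(-83.2,30)[1];m=pp+R@mt
def pr(K,E,X): c=E[:3,:3]@X+E[:3,3]; c=K@c; return c[:2]/c[2]
a=optics.capture("side")["image"];b=optics.capture("scene")["image"]
A=cv2.resize(a[75:175,190:290],(400,400),interpolation=3);B=cv2.resize(b[110:210,140:240],(400,400),interpolation=3)
cv2.imwrite("pics/v8.png",np.hstack([A,B]))
for n,X in(("mouth",m),("bottom",m+.12*p),("foot",np.array([.493,.170,.065])),("tip",np.array([.493,.170,.065])+.071*p)):
    print(n,(pr(KS,ES,X)-[190,75])*4,(pr(KC,EC,X)-[140,110])*4+[400,0])
E
```

```text
19.6833 [-40.769  35.45  127.697  82.129  70.019 -44.113] 0.5251754193398048 29.999336532637244 [ 0.027 -0.34  -1.662]
[ 0.1  -0.06 -0.09  0.69  1.73 -6.55]
[ 0.1  -0.06 -0.09 -0.05 -0.06  0.09]
19.6833 F tool [-1.336  0.976  0.376] M tool [-0.39  -0.682  0.096] [0.514 0.079 0.234] 29.999336532637244 0.5251754193398048
mouth [141.53449994 215.62060033] [594.35167147 170.09760672]
bottom [159.50240581 117.87407808] [652.58226659  60.62841432]
foot [126.02292426 293.77603053] [543.76755481 260.56806933]
tip [135.00885393 244.63495682] [573.77849467 203.99046805]
```

View pics/v8.png

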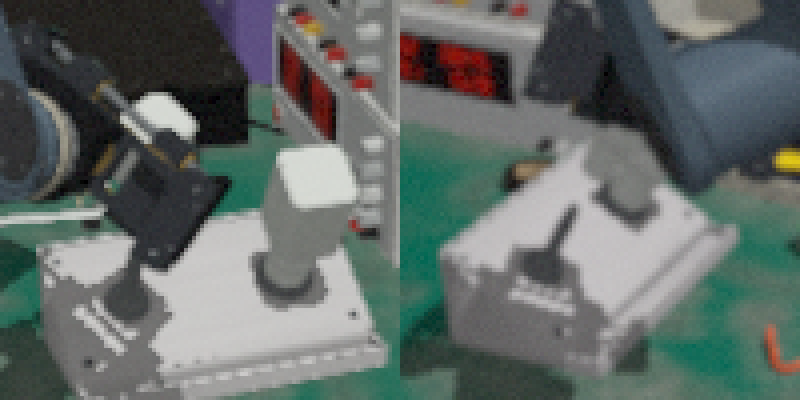

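Request:
{"api": "send_rows", "payload": {
  "commands": [
    [0,0,0,-0.2,0,0.22,0],
    [0,0,0,-0.4,0,0.39,0],
    [0,0,0,-0.6,0,0.56,0],
    [0,0,0,-0.8,0,0.73,0],
    [0,0,0,-0.95,0,0.85,0],
    [0,0,0,-1.1,0,0.98,0],
    [0,0,0,-1.1,0,0.98,0],
    [0,0,0,-1.1,0,0.98,0]
  ]
}}

```text
time_s: 20.45
position: [0.5122, 0.1032, 0.1958]
tcp_rot: [[0.568, 0.577, 0.587], [-0.048, -0.689, 0.723], [0.822, -0.438, -0.364]]
force: [-0.4, 0.8, -0.8]
opening: 0.53
grasp_force: 30.0
```

```bash
python3 st.py
cat >> nx2.py <<'E'
m=s["position"]+s["tcp_rot"]@mt-tf; print("d",m@p,"lateral in tool",s["tcp_rot"].T@(m-(m@p)*p))
E
python3 nx2.py | tail -1
```

```text
20.45 F tool [-0.947 -0.409  0.632] M tool [-0.326 -0.706  0.053] [0.512 0.103 0.196] 29.999545176979154 0.5300977334616547
d 0.06748728653066856 lateral in tool [0.001 0.    0.001]
```

Request:
{"api": "send_rows", "payload": {
  "commands": [
    [0,0,0,-0.13,0,0.11,0],
    [0,0,0,-0.26,0,0.21,0],
    [0,0,0,-0.38,0,0.32,0],
    [0,0,0,-0.51,0,0.43,0],
    [0,0,0,-0.51,0,0.43,0]
  ]
}}

```text
time_s: 20.87
position: [0.5106, 0.1141, 0.1778]
tcp_rot: [[0.569, 0.577, 0.586], [-0.047, -0.689, 0.724], [0.821, -0.439, -0.365]]
force: [0.4, 0.3, -2.0]
opening: 0.526
grasp_force: 30.0
```

```bash
python3 st.py;python3 nx2.py | tail -1
```

```text
20.8667 F tool [-1.461  0.883  1.205] M tool [-0.362 -0.689  0.08 ] [0.511 0.114 0.178] 29.99915750915534 0.5261074368884148
d 0.04635964487039105 lateral in tool [ 0.001 -0.001  0.001]
```

Request:
{"api": "send_rows", "payload": {
  "commands": [
    [0,0,0,-0.13,0,0.11,0],
    [0,0,0,-0.26,0,0.21,0],
    [0,0,0,-0.38,0,0.32,0],
    [0,0,0,-0.51,0,0.43,0],
    [0,0,0,-0.51,0,0.43,0]
  ]
}}

```text
time_s: 21.28
position: [0.5095, 0.1241, 0.1604]
tcp_rot: [[0.569, 0.577, 0.586], [-0.047, -0.689, 0.724], [0.821, -0.439, -0.365]]
force: [-1.1, -0.3, -0.3]
opening: 0.524
grasp_force: 30.0
```

```bash
python3 st.py;python3 nx2.py | tail -1
```

```text
21.2833 F tool [-0.855 -0.284 -0.71 ] M tool [-0.3   -0.686  0.027] [0.51  0.124 0.16 ] 29.999241335171973 0.5236580980416269
d 0.02632921787711976 lateral in tool [ 0.001 -0.001  0.001]
```

No side load. Go on: 20 mm more, then creep.

Request:
{"api": "send_rows", "payload": {
  "commands": [
    [0,0,0,-0.13,0,0.11,0],
    [0,0,0,-0.26,0,0.21,0],
    [0,0,0,-0.38,0,0.32,0],
    [0,0,0,-0.51,0,0.43,0],
    [0,0,0,-0.51,0,0.43,0]
  ]
}}

```text
time_s: 21.7
position: [0.5085, 0.1341, 0.1432]
tcp_rot: [[0.569, 0.577, 0.586], [-0.047, -0.689, 0.724], [0.821, -0.439, -0.365]]
force: [-0.9, 0.6, -0.2]
opening: 0.529
grasp_force: 30.0
```

```bash
python3 st.py;python3 nx2.py | tail -1
```

```text
21.7 F tool [-0.702 -0.888 -0.031] M tool [-0.353 -0.733  0.037] [0.508 0.134 0.143] 29.999255761649692 0.5285302157669737
d 0.0063642099898358305 lateral in tool [ 0.001 -0.001  0.001]
```

Request:
{"api": "send_rows", "payload": {
  "commands": [
    [0,0,0,-0.06,0,0.05,0],
    [0,0,0,-0.12,0,0.1,0],
    [0,0,0,-0.17,0,0.14,0],
    [0,0,0,-0.17,0,0.14,0]
  ]
}}

```text
time_s: 22.03
position: [0.5082, 0.137, 0.1381]
tcp_rot: [[0.568, 0.577, 0.587], [-0.047, -0.689, 0.723], [0.822, -0.438, -0.364]]
force: [-0.2, 1.6, -0.6]
opening: 0.528
grasp_force: 30.0
```

```bash
python3 st.py;python3 nx2.py | tail -1
```

```text
22.0333 F tool [-0.709 -0.919  1.285] M tool [-0.338 -0.726  0.079] [0.508 0.137 0.138] 29.99934187348117 0.5277375088834191
d 0.0004935946834669006 lateral in tool [ 0.001 -0.     0.001]
```

Request:
{"api": "send_rows", "payload": {
  "commands": [
    [0,0,0,-0.04,0,0.03,0],
    [0,0,0,-0.08,0,0.06,0],
    [0,0,0,-0.08,0,0.06,0]
  ]
}}

```text
time_s: 22.28
position: [0.5083, 0.1381, 0.1361]
tcp_rot: [[0.567, 0.577, 0.588], [-0.048, -0.689, 0.723], [0.823, -0.438, -0.363]]
force: [-0.5, -1.6, 1.1]
opening: 0.529
grasp_force: 30.0
```

```bash
python3 st.py;python3 nx2.py | tail -1
```

```text
22.2833 F tool [ 0.703  0.363 -1.888] M tool [-0.309 -0.374  0.023] [0.508 0.138 0.136] 30.00002042259439 0.5288010515113788
d -0.0017471642973923489 lateral in tool [ 0.001 -0.     0.001]
```

Contact (about 3 N along the peg). Release and retract.

Request:
{"api": "send_rows", "payload": {
  "commands": [
    [0,0,0,-0.02,0,0.01,0],
    [0,0,0,-0.02,0,0.01,0.56],
    [0,0,0,-0.02,0,0.01,0.62],
    [0,0,0,-0.02,0,0.01,0.75],
    [0,0,0,-0.02,0,0.01,0.9],
    [0,0,0,-0.02,0,0.01,0.95],
    [0,0,0,-0.02,0,0.01,0.95],
    [0,0,0,0,0,-0.4,0.95],
    [0,0,0,0,0,-1,0.95],
    [0,0,0,0,0,-2,0.95],
    [0,0,0,0,0,-3,0.95],
    [0,0,0,0,0,-4,0.95],
    [0,0,0,0,0,-5.5,0.95],
    [0,0,0,1,0,-7,0.95],
    [0,0,0,2,0,-7,0.95],
    [0,0,0,2,0,-7,0.95],
    [0,0,0,2,0,-7,0.95],
    [0,0,0,2,0,-7,0.95]
  ]
}}

```text
time_s: 23.78
position: [0.4184, -0.0157, 0.2614]
tcp_rot: [[0.568, 0.578, 0.586], [-0.045, -0.689, 0.723], [0.822, -0.437, -0.365]]
force: [0.4, 0.3, 0.0]
opening: 0.95
grasp_force: 0.0
```

```bash
python3 st.py
python3 - <<'E'
from rig import optics
import cv2,numpy as np
a=optics.capture("side")["image"];b=optics.capture("scene")["image"]
A=cv2.resize(a[80:305,180:330],(400,600),interpolation=3);B=cv2.resize(b[110:260,140:240],(400,600),interpolation=3)
cv2.imwrite("pics/v9.png",np.hstack([A,B]))
E
```

```text
23.7833 F tool [0.217 0.044 0.411] M tool [-0.289 -0.562  0.055] [ 0.418 -0.016  0.261] 0.0 0.9500513794384885
```

View pics/v9.png

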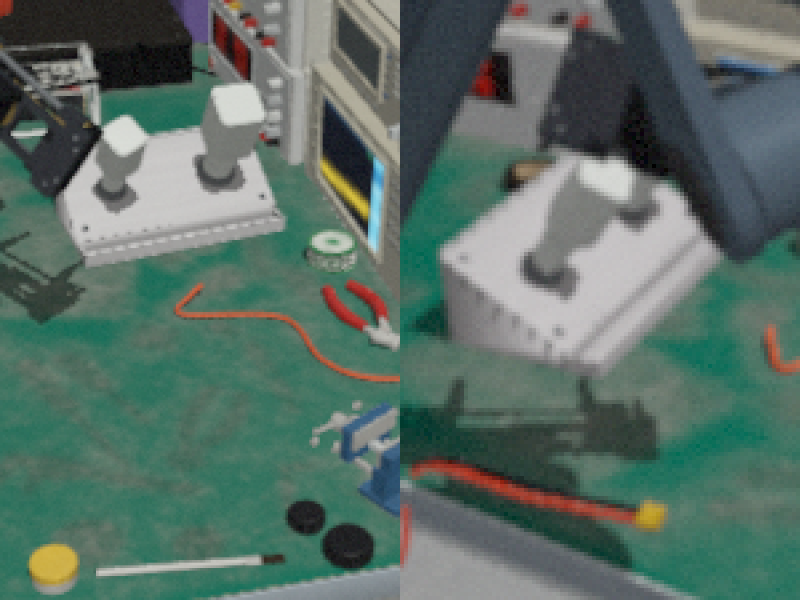

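Both bottles sit mouth-down on their collars (side crop: small at (115,190), large at (217,175)), the robot is clear, and the bystanders are where they were. Handing in.

```bash
python3 -c "
from rig import bot
print(bot.hand_in())"
```

```text
the job is handed in; nothing more can be done
None
```

Both bottles are mouth-down and home on their collars, the large on the thick peg and the small on the thin peg, with the arm clear and the bystanders not visibly moved; I handed the job in after about 24 s of robot time, and the hand-in returned no verdict.

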